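Ready the lathe for oiling the turned blank

TASK

The blank on the lathe is turned and is about to be oiled, so make the lathe ready. First slide the tool rest by its grip post fully back from the blank; then turn the speed knob on the control box to the long raised mark and, once it is there, pull the knob straight up to lock it. Last, press the child-resistant cap of the oil bottle (the ribbed one, in the wooden block) down and turn it anticlockwise, past its ratchet, as far as it goes, and leave it like that; do not knock over or shift the other things on the bench.

Things in the scene. Friction and masses are not known exactly. Their poses are not given: they have to be found in the camera images.
- banjo (a joint): travel of the tool-rest carriage (steel plate carrying the tool rest) across the lathe's bed, m: 0 against the workpiece, 0.100 at its stop, fully back. Starts between 0 and 0.03; slides with about 4 N of friction and stays where it is left
- post_grip (a point): middle of the upright steel grip post at the free front end of the tool-rest carriage: dia 18 mm (22 mm rim on top), it stands free from 42 mm below to 26 mm above this point. The point's y axis (level) is the way the carriage slides out, away from the lathe; x runs along the lathe. The tool rest (a bar along x, 160 mm long) is 110 mm behind the post, its top 77 mm above this point; the turned blank is behind that
- knob (a joint): turn of the speed knob, rad, growing CLOCKWISE seen from above, 0 to 3.14; 1.571 is the long raised mark. Starts between 0.2 and 0.75. Turns with a light friction of 0.04 N m. It can be turned only while pushed in
- knob_pull (a joint): how far the speed knob is pulled out (straight up), m: 0 pushed in, 0.012 fully pulled out. About 5 N; it stays where it is left. From about 6 mm on, hidden teeth hold the knob so that it cannot turn; it goes out only with the pointer within some 7 degrees of a mark (marks every 30 degrees), centring itself on it
- knob_grip (a point): middle of the knob's grip bar, on the knob's axis (vertical). The black bar is 44 mm long, 13 mm wide, 26 mm tall, this point 13 mm below its top; beneath the bar is a round skirt, dia 44 mm, whose top is 14 mm below this point. The point turns with the knob: its x axis runs along the bar, and -x is the pointer end (white line on top). The knob is in the middle of the top of a grey control box, 110 x 150 mm, 60 mm high
- dial_centre (a point): point on the control box's top panel on the knob's axis; knob_grip is 26 mm above it when the knob is pushed in
- dial_mark (a point): the long raised mark (18 x 4 mm, in the middle of the half circle of short marks) on the control box's top: its centre, 36 mm from the knob's axis. The pointer must aim at it
- cap (a joint): turn of the oil bottle's cap, rad, growing ANTICLOCKWISE seen from above: 0 shut, 1.4 loosened, at its stop. Starts between 0 and 0.08; friction 0.05 N m. An inner tooth stops it at about 0.2 unless the cap is kept pressed down; past about 0.8 it is free of the tooth
- cap_press (a joint): how far the cap is pressed down, m: 0 up, 0.006 bottomed. Sprung: 3 N to start, 7.2 N at the bottom; it must be over 0.0045 (6.2 N) to pass the tooth; it springs up when let go
- cap_grip (a point): centre of the oil bottle's round ribbed white cap, dia 52 mm, 28 mm high (top 14 mm above this point), axis vertical. Below it are 13 mm of thinner neck (dia 34 mm), then the bottle's shoulder, which widens to dia 72 mm 35 mm below the cap's underside. The grey bottle (top of the cap 178 mm above the bench) is held fast in a wooden block 100 x 100 x 40 mm
- gouge_mid (a point): bystander: turning gouge with dark wooden handle, 330 mm long, lying; point 16 mm above its underside, near its ferrule
- thinner_mid (a point): bystander: clear bottle with an ordinary small screw cap, dia 52 x 130 mm; its centre
- wax_mid (a point): bystander: flat metal tin, dia 68 x 40 mm; its centre
- sander_mid (a point): bystander: cork sanding block 100 x 60 x 35 mm; its centre
- mug_mid (a point): bystander: white mug, dia 80 x 90 mm; its centre
- offcut_mid (a point): bystander: square wood offcut 50 x 120 x 50 mm; its centre
- mallet_mid (a point): bystander: wooden mallet, head dia 70 x 100 mm, lying; centre of the head
Mind the look-alikes: they are no part of the job. What is shaped like the part that bears knob but red is not meant.

How it is judged:
By the outcome, as a careful person would: the job done as asked, in the order asked, and still so for the second after the job is handed in, with the robot touching nothing.
It also fails if it takes over 58 s, if anything falls off the work surface, if the arm or the gripper's body presses on something with over 40 N, if the wrist force passes 120 N, or if a joint passes its speed limit or range.

ROBOT

A 6-joint arm with a two-finger parallel gripper is mounted at the origin on the work surface. World frame = base frame: x ahead of the robot, y to its left, z up, the work surface at z = 0. Lengths are in m, angles in rad, forces in N, time in s.
With the tool pointing down it reaches from about 0.3 to 0.775 m from the base axis. Payload 14.6 kg.
Tool frame: the origin (TCP) lies midway between the tips of the shut fingers; the grasp point (between the pads) lies 19 mm behind it (ctrl.pinch_z is the distance from the TCP to the grasp point, in m); z points along the fingers, y is the line along which they close (so a half turn about z gives the same grasp; the last joint's range is limited). The gripper opens to 94 mm and grips with 3 to 60 N. Pads are 16 mm wide; open, the fingers measure 119 mm over their backs; the gripper's body (75 mm by 177 mm) begins 78 mm behind the grasp point.
Start: joints at [-1.308, 0.3, 1.521, -0, 1.321, -0.067], TCP at [0.178, -0.52, 0.205] pointing down, gripper open.
Joint ranges: [-3.03, 3.03], [-0.79, 2.21], [0.23, 2.52], [-1.04, 4.18], [0, 3.07], [-2.55, 2.55]. Speed limits (rad/s): [2.22, 2.22, 2.57, 3.14, 3.14, 3.14].

INTERFACE

Orientations are given as [roll, pitch, yaw] about the fixed x, y, z axes, in that order (R = Rz(yaw) Ry(pitch) Rx(roll)).
In Python, from station import ctrl gives the robot as it stands.
- The arm moves only by the tool jog_arm, never from a script. Its argument "motion" is a list of rows, each a list of 7 numbers: the shift along the tool's x, y, z in m, then the turn, a rotation vector about the tool's x, y, z in rad, then the opening, from -1 (shut) to 1 (fully open). In form: [[tx, ty, tz, rx, ry, rz, gripper], ...]. A call has 1 to 5 rows; each row shifts and turns the commanded pose from where the row before left it, along the tool's axes as they then stand; what a row does not reach is not made up. A row lasts 1/10 s, in which the tool goes at most 50 mm and 8.59 degrees, less where a joint would pass 70% of its speed; a pose out of reach is approached as far as the arm can. A call is refused whole if a number of a shift passes 0.05 or a number of a turn 0.15, either way. A call with a gripper value outside its range is refused whole. The fingers move at their own pace and stop on an object; "squeeze" is the grip in N (left out, the last holds). Time passes only in rows, so rows that do not move let the fingers close. It gives the time, the measured TCP pose, the force, the opening and the grip force at its end, in the units of the state.
- ctrl.get_obs(): the state, without advancing time (a new reading comes with each control period).
- ctrl.camera(name): name is "scene" or "top" or "wrist"; returns the picture (480x640x3 uint8, red, green, blue); there is no depth.
- ctrl.camera_model(name): a dict with "intrinsics" (3x3 intrinsics, pixels), "rvec" (rotation vector, rad) and "tvec" (3), from world to camera coordinates, as OpenCV has them. Camera axes: x right, y down, z forward; pixel columns grow to the right and rows downward; lengths in m; the calibration is good to about 2 mm. The wrist camera is an equidistant fisheye: a pixel r from the principal point sees the ray r / f radians off the axis. A picture is of the moment at which its call begins: read the wrist's pose just before it. camera_model takes no time and is no camera call; for the wrist camera it gives the pose at the moment of the call.
- ctrl.hand_in(): hands the job in; it is judged then, once.
The state is a dict: "time_s": time; "qpos": joint angles; "joint_vel": joint speeds; "tau": joint torques, N m; "ee_pos": TCP position; "eef_rot": TCP orientation; "force": force on the tool from outside, world axes, zero at the start; "moment": the same for the moment, N m; "grip_width": finger opening in m; "grip_force": force on a finger pad.
Only numpy, scipy, OpenCV 4.12 (cv2) and the standard library are available. Lean on these libraries where they do the work, as an engineer would, in place of code of your own. Each camera call takes 0.05 s, during which the arm holds its last target. There are 200 camera calls.

## Working session

There is one attempt and no reset: what is moved stays moved. The work goes in short steps, Python scripts to look and compute and a tool call to move; the robot and the scene stay as the last step left them, time stands still between calls to the robot, and variables do not carry over. Pictures are saved under pics/ and viewed, at most 10 in all, crops included, and the job is handed in when it is done.

Besides the shell and the picture viewer there is one more tool, called after "Call:" by a JSON object that holds its "method" and its "body", one argument or row to a line. jog_arm: Moves the arm, as the interface text tells. Its arguments: {"type":"object","properties":{"motion":{"type":"array"},"squeeze":{"type":"number"}},"required":["motion"]}

```bash
mkdir -p pics; ls
cat > h.py <<'E'
import numpy as np, cv2
from station import ctrl
from scipy.spatial.transform import Rotation as R
def cam(n):
    m=ctrl.camera_model(n); K=np.array(m["intrinsics"],float); Rm=cv2.Rodrigues(np.array(m["rvec"],float))[0]; t=np.array(m["tvec"],float).ravel()
    return K,Rm,t
def ray(n,px,c=None):
    K,Rm,t=c or cam(n); u=(px[0]-K[0,2])/K[0,0]; v=(px[1]-K[1,2])/K[1,1]
    if n=="wrist":
        r=np.hypot(u,v); s=np.sin(r)/r if r>1e-9 else 1; d=np.array([u*s,v*s,np.cos(r)])
    else: d=np.array([u,v,1.])
    return -Rm.T@t, Rm.T@d
def onz(n,px,z,c=None):
    o,d=ray(n,px,c); return o+d*(z-o[2])/d[2]
def shot(n,f):
    c=cam(n); im=ctrl.camera(n); cv2.imwrite("pics/"+f,im[:,:,::-1]); return im,c
E
python3 - <<'E'
from h import *
for n in("scene","top","wrist"): 
    im,c=shot(n,n+"0.png"); print(n,-c[1].T@c[2],c[1][2],c[0][0,0])
print(ctrl.get_obs())
E
```

```text
pics
scene [ 1.16634444 -0.7226091   1.35652517] [-0.41160962  0.41505784 -0.81135967] 583.1208435361432
top [ 0.32082357 -0.05636465  1.41442138] [ 0.16970845 -0.00548034 -0.98547908] 548.3352254553436
wrist [ 0.24318561 -0.49720976  0.38396373] [-0.22629696 -0.0757723  -0.97110671] 371.64829954431775
{'time_s': 0.15, 'qpos': array([-1.30759439e+00,  3.00342711e-01,  1.52141099e+00,  9.65879328e-06,
        1.32067898e+00, -6.65995189e-02]), 'joint_vel': array([ 5.04752204e-04, -3.42321147e-04, -2.32844094e-03,  7.84956429e-05,
        2.96275772e-04,  2.62885266e-05]), 'tau': array([ 6.65154930e-04, -5.31958795e+01, -3.52818632e+01,  7.08105136e-02,
        2.36576196e-02, -6.17598994e-05]), 'ee_pos': array([ 0.17807233, -0.52018092,  0.20502871]), 'eef_rot': array([-3.14075511e+00, -6.52398726e-05,  3.29799036e-01]), 'force': array([-0.37594421,  0.19848994,  1.0257801 ]), 'moment': array([0.01909328, 0.01396716, 0.00986947]), 'grip_force': 0.0, 'grip_width': 0.0938314186838076}
```

View pics/top0.png

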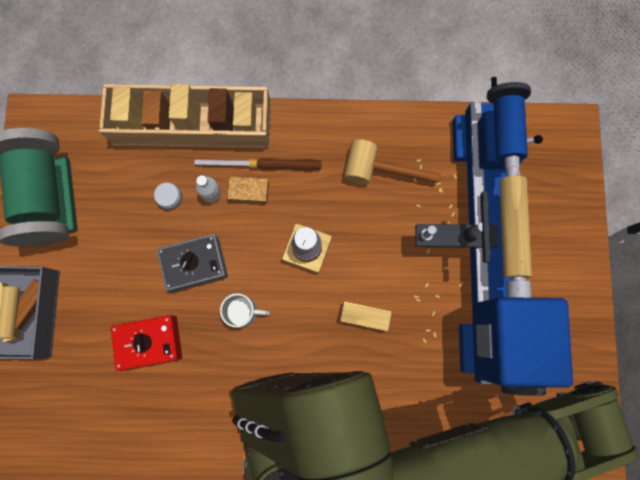

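View pics/scene0.png

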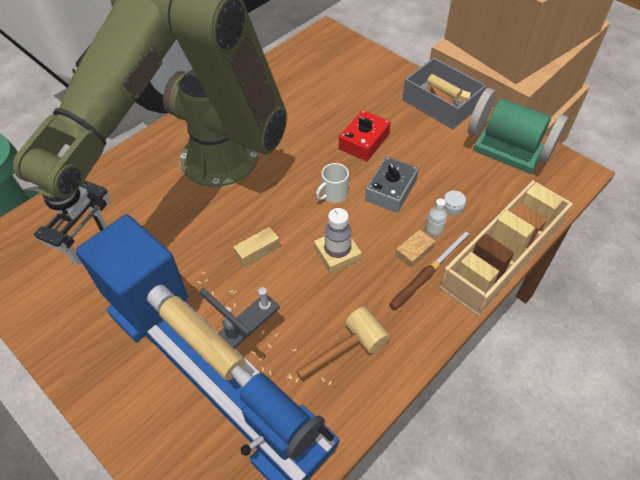

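The top view shows:
- **Lathe:** right side, with the carriage post at about (428,232). The spindle lever at (538,139) and the tool-rest stem at (473,232) could be taken for the post, but the post is the free front end.
- **Knobs:** the grey box knob at (189,262) is the one I want. The red box knob at (143,343) is the look-alike.
- **Caps:** the white cap in the wooden block at (306,237) is the one I want. The thinner cap at (203,181) and the tin at (167,196) are not.

The scene view agrees: post (265,291), grey knob (393,172), cap (338,216). I'll check these in one close crop.

Run:
```python
from h import *
t=cv2.imread("pics/top0.png"); s=cv2.imread("pics/scene0.png")
def cr(im,c): return cv2.resize(im[c[1]-33:c[1]+33,c[0]-33:c[0]+33],(264,264),interpolation=cv2.INTER_CUBIC)
cv2.imwrite("pics/c1.png",np.vstack([np.hstack([cr(t,c) for c in((440,235),(192,262),(306,245))]),np.hstack([cr(s,c) for c in((255,300),(393,180),(338,225))])]))
def tri(a,b):
    o1,d1=ray("top",a); o2,d2=ray("scene",b)
    k=np.linalg.lstsq(np.c_[d1,-d2],o2-o1,rcond=None)[0]; p,q=o1+k[0]*d1,o2+k[1]*d2
    return ((p+q)/2).round(4),np.linalg.norm(p-q).round(4)
print("post",tri((428,232),(265,291)),"knob",tri((189,262),(393,172)),"cap",tri((306,237),(338,216)))
```

```text
post (array([ 0.5566, -0.3011,  0.1647]), np.float64(0.0049)) knob (array([0.4885, 0.2696, 0.0802]), np.float64(0.0066)) cap (array([ 0.5366, -0.0202,  0.1782]), np.float64(0.0012))
```

View pics/c1.png

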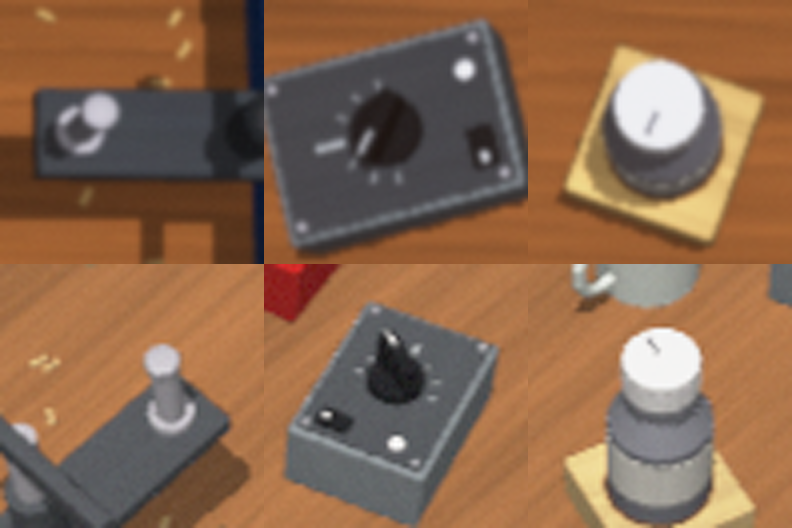

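The crops confirm the choices: post with rim, grey box with the long mark to the left of the knob, and the large white ribbed cap in the block. Next, finer positions.

```bash
cat >> h.py <<'E'
def tri(a,b):
    o1,d1=ray("top",a); o2,d2=ray("scene",b)
    k=np.linalg.lstsq(np.c_[d1,-d2],o2-o1,rcond=None)[0]; p,q=o1+k[0]*d1,o2+k[1]*d2
    return ((p+q)/2).round(4),np.linalg.norm(p-q).round(4)
E
python3 - <<'E'
from h import *
T=lambda c,x,y:(c[0]-33+x/4,c[1]-33+y/4)
print("post",tri(T((440,235),101,111),T((255,300),162,96)))
print("cap",tri(T((306,245),658-528,106),T((338,225),660-528,355-264)))
k=(192,262)
z=.06
cs=[onz("top",T(k,x-264,y),z) for x,y in((266,76),(484,20),(524,183),(297,246))]
print("box",np.mean(cs,0)); ks=[onz("top",T(k,x-264,y),.099) for x,y in((403,105),(362,150))]
print("bar",ks, "mark",onz("top",T(k,66,145),.062), [onz("top",T(k,x-264,145+ (-3 if x>330 else 3)),.062) for x in(317,343)])
c=np.array(cs); print("edges",np.linalg.norm(np.diff(c,axis=0),axis=1))
# banjo axis from plate edges
p=lambda x,y:onz("top",T((440,235),x,y),.08)
a,b=p(40,90),p(230,92); print("banjo dir",np.degrees(np.arctan2(*(a-b)[[1,0]])))
a,b=p(40,178),p(230,180); print("banjo dir",np.degrees(np.arctan2(*(a-b)[[1,0]])))
E
```

```text
post (array([ 0.5592, -0.3091,  0.1773]), np.float64(0.0034))
cap (array([ 0.5336, -0.0184,  0.1789]), np.float64(0.0031))
box [0.4898538  0.26633586 0.06      ]
bar [array([0.500676 , 0.2518614, 0.099    ]), array([0.4729476 , 0.27496537, 0.099     ])] mark [0.48001332 0.30423461 0.062     ] [array([0.47801502, 0.31214663, 0.062     ]), array([0.48201274, 0.29631814, 0.062     ])]
edges [0.13906565 0.10622675 0.14360552]
banjo dir 90.36200833464424
banjo dir 90.34675898234445
```

Call:
{"method": "jog_arm", "body": {
  "motion": [
    [0,0,-0.05,0,0,-0.138,1],
    [0,0,-0.05,0,0,-0.138,1],
    [0,0,-0.05,0,0,-0.138,1],
    [0,0,-0.05,0,0,-0.138,1],
    [0,0,0,0,0,-0.138,1]
  ],
  "squeeze": 40
}}

```text
time_s: 0.65
ee_pos: [0.1783, -0.5209, 0.4122]
eef_rot: [3.134, 0.007, 1.026]
force: [0.5, 0.6, 0.0]
grip_width: 0.0943
grip_force: 0.0
```

Call:
{"method": "jog_arm", "body": {
  "motion": [
    [0,0,0,0,0,-0.138,1],
    [0,0,0,0,0,-0.138,1],
    [0,0,0,0,0,-0.138,1],
    [0,0,0,0,0,-0.138,1],
    [0,0,0,0,0,0,1]
  ]
}}

```text
time_s: 1.15
ee_pos: [0.1781, -0.5203, 0.4052]
eef_rot: [-3.141, -0.0, 1.574]
force: [-0.2, -0.2, -0.8]
grip_width: 0.0941
grip_force: 0.0
```

Call:
{"method": "jog_arm", "body": {
  "motion": [
    [0.021,0.038,0,0,0,0,1],
    [0.021,0.038,0,0,0,0,1],
    [0.021,0.038,0,0,0,0,1],
    [0.021,0.038,0,0,0,0,1],
    [0.021,0.038,0,0,0,0,1]
  ]
}}

```text
time_s: 1.65
ee_pos: [0.3694, -0.414, 0.4054]
eef_rot: [-3.142, -0.0, 1.567]
force: [-0.1, -0.4, -0.3]
grip_width: 0.0939
grip_force: 0.0
```

Call:
{"method": "jog_arm", "body": {
  "motion": [
    [0.021,0.038,0,0,0,0,1],
    [0.021,0.038,0,0,0,0,1],
    [0.021,0.038,0,0,0,0,1],
    [0.021,0.038,0,0,0,0,1],
    [0.021,0.038,0,0,0,0,1]
  ]
}}

```text
time_s: 2.15
ee_pos: [0.5593, -0.3088, 0.4053]
eef_rot: [-3.141, -0.0, 1.567]
force: [0.1, -1.5, 0.8]
grip_width: 0.0939
grip_force: 0.0
```

Call:
{"method": "jog_arm", "body": {
  "motion": [
    [0,0,0.05,0,0,0,1],
    [0,0,0.05,0,0,0,1],
    [0,0,0.05,0,0,0,1],
    [0,0,0,0,0,0,1],
    [0,0,0,0,0,0,1]
  ]
}}

```text
time_s: 2.65
ee_pos: [0.5581, -0.3102, 0.2571]
eef_rot: [3.141, 0.0, 1.569]
force: [0.5, 0.9, 0.7]
grip_width: 0.0942
grip_force: 0.0
```

Run:
```python
from h import *
im,c=shot("wrist","w1.png"); print(ctrl.get_obs()["ee_pos"],-c[1].T@c[2])
def proj(P):
    K,Rm,t=c; q=Rm@np.array(P)+t; th=np.arctan2(np.hypot(q[0],q[1]),q[2]); a=np.arctan2(q[1],q[0]); return K[0,2]+K[0,0]*th*np.cos(a),K[1,2]+K[1,1]*th*np.sin(a)
print(proj([.5592,-.3091,.177]))
```

```text
[ 0.5586313  -0.31054221  0.25873696] [ 0.55811945 -0.24048111  0.43611302]
(np.float64(323.1164486290514), np.float64(249.8340531283598))
```

View pics/w1.png

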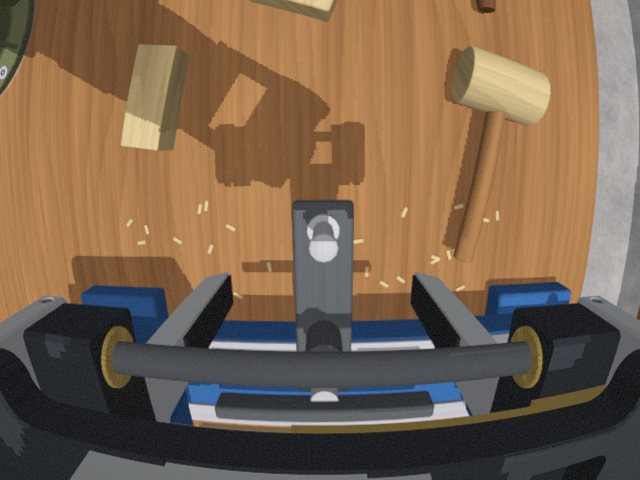

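The post top is at (323,249), where the prediction put it, and the tool rest and blank are well behind. Descending and gripping.

Call:
{"method": "jog_arm", "body": {
  "motion": [
    [0,0,0.04,0,0,0,1],
    [0,0,0.04,0,0,0,1],
    [0,0,0.04,0,0,0,1],
    [0,0,0,0,0,0,1],
    [0,0,0,0,0,0,-1]
  ],
  "squeeze": 40
}}

```text
time_s: 3.2
ee_pos: [0.5591, -0.3108, 0.1388]
eef_rot: [3.139, 0.002, 1.571]
force: [-0.2, -0.6, 1.0]
grip_width: 0.0889
grip_force: 0.0
```

Call:
{"method": "jog_arm", "body": {
  "motion": [
    [0,0,0,0,0,0,-1],
    [0,0,0,0,0,0,-1],
    [0,0,0,0,0,0,-1],
    [0,0,0,0,0,0,-1],
    [0,0,0,0,0,0,-1]
  ]
}}

```text
time_s: 3.7
ee_pos: [0.558, -0.31, 0.1358]
eef_rot: [3.141, 0.0, 1.572]
force: [-0.3, 0.2, -0.4]
grip_width: 0.0493
grip_force: 0.0
```

Call:
{"method": "jog_arm", "body": {
  "motion": [
    [0,0,0,0,0,0,-1],
    [0,0,0,0,0,0,-1],
    [0,0,0,0,0,0,-1],
    [0,0,0,0,0,0,-1],
    [0,0,0,0,0,0,-1]
  ]
}}

```text
time_s: 4.2
ee_pos: [0.5592, -0.31, 0.1355]
eef_rot: [3.138, 0.001, 1.572]
force: [12.3, -1.8, -3.8]
grip_width: 0.0206
grip_force: 40.0
```

Call:
{"method": "jog_arm", "body": {
  "motion": [
    [0.01,0,0,0,0,0,-1],
    [0.01,0,0,0,0,0,-1],
    [0.01,0,0,0,0,0,-1],
    [0.01,0,0,0,0,0,-1],
    [0.01,0,0,0,0,0,-1]
  ]
}}

```text
time_s: 4.7
ee_pos: [0.5589, -0.2601, 0.1355]
eef_rot: [3.139, 0.001, 1.572]
force: [11.2, -4.8, -5.7]
grip_width: 0.0206
grip_force: 40.0
```

Call:
{"method": "jog_arm", "body": {
  "motion": [
    [0.01,0,0,0,0,0,-1],
    [0.01,0,0,0,0,0,-1],
    [0.005,0,0,0,0,0,-1],
    [0,0,0,0,0,0,-1]
  ]
}}

```text
time_s: 5.1
ee_pos: [0.5588, -0.2342, 0.1355]
eef_rot: [3.139, -0.0, 1.572]
force: [9.0, 3.7, -3.2]
grip_width: 0.0203
grip_force: 40.0
```

Call:
{"method": "jog_arm", "body": {
  "motion": [
    [0.005,0,0,0,0,0,-1],
    [0.005,0,0,0,0,0,-1],
    [0,0,0,0,0,0,-1]
  ]
}}

```text
time_s: 5.4
ee_pos: [0.5589, -0.2296, 0.1357]
eef_rot: [3.137, 0.008, 1.57]
force: [13.8, -32.9, -11.3]
grip_width: 0.0202
grip_force: 40.0
```

Call:
{"method": "jog_arm", "body": {
  "motion": [
    [0,0,0,0,0,0,1],
    [0,0,0,0,0,0,1],
    [0,0,0,0,0,0,1],
    [0,0,0,0,0,0,1],
    [0,0,0,0,0,0,1]
  ]
}}

```text
time_s: 5.9
ee_pos: [0.5578, -0.2248, 0.1355]
eef_rot: [-3.142, -0.0, 1.572]
force: [-0.1, 1.0, 0.0]
grip_width: 0.0573
grip_force: 0.0
```

Call:
{"method": "jog_arm", "body": {
  "motion": [
    [0,0,0,0,0,0,1],
    [0,0,-0.05,0,0,0,1],
    [0,0,-0.05,0,0,0,1],
    [0,0,-0.05,0,0,0,1],
    [0,0,-0.05,0,0,0,1]
  ]
}}

```text
time_s: 6.4
ee_pos: [0.5574, -0.2247, 0.3377]
eef_rot: [3.141, 0.0, 1.572]
force: [0.5, -0.5, -0.7]
grip_width: 0.0932
grip_force: 0.0
```

Call:
{"method": "jog_arm", "body": {
  "motion": [
    [0.049,-0.007,0,0,0,0,1],
    [0.049,-0.007,0,0,0,0,1],
    [0.049,-0.007,0,0,0,0,1],
    [0.049,-0.007,0,0,0,0,1],
    [0.049,-0.007,0,0,0,0,1]
  ]
}}

```text
time_s: 6.9
ee_pos: [0.5218, 0.0218, 0.3356]
eef_rot: [3.141, -0.0, 1.572]
force: [0.1, 1.2, -0.3]
grip_width: 0.094
grip_force: 0.0
```

Call:
{"method": "jog_arm", "body": {
  "motion": [
    [0.049,-0.007,0,0,0,0,1],
    [0.049,-0.007,0,0,0,0,1],
    [0.049,-0.007,0,0,0,0,1],
    [0.049,-0.007,0,0,0,0,1],
    [0.049,-0.007,0,0,0,0,1]
  ]
}}

```text
time_s: 7.4
ee_pos: [0.4865, 0.2669, 0.3357]
eef_rot: [3.141, -0.0, 1.572]
force: [1.1, 0.1, 0.9]
grip_width: 0.0937
grip_force: 0.0
```

Call:
{"method": "jog_arm", "body": {
  "motion": [
    [0,0,0.02,0,0,-0.143,1],
    [0,0,0.02,0,0,-0.143,1],
    [0,0,0.02,0,0,-0.143,1],
    [0,0,0.02,0,0,-0.143,1],
    [0,0,0.02,0,0,-0.143,1]
  ]
}}

```text
time_s: 7.9
ee_pos: [0.4872, 0.265, 0.2347]
eef_rot: [3.142, -0.0, 2.293]
force: [0.6, 0.4, -0.8]
grip_width: 0.0941
grip_force: 0.0
```

Call:
{"method": "jog_arm", "body": {
  "motion": [
    [0,0,0.02,0,0,-0.143,1],
    [0,0,0.02,0,0,-0.143,1],
    [0,0,0,0,0,0,1]
  ]
}}

```text
time_s: 8.2
ee_pos: [0.4864, 0.2646, 0.1931]
eef_rot: [-3.138, -0.002, 2.575]
force: [-0.4, -0.2, 0.5]
grip_width: 0.0939
grip_force: 0.0
```

Run:
```python
from h import *
im,c=shot("wrist","w2.png"); np.savez("w2.npz",K=c[0],R=c[1],t=c[2]); o=ctrl.get_obs(); print(o["ee_pos"],o["eef_rot"],o["qpos"])
K,Rm,t=c; q=Rm@np.array([.4885,.265,.09])+t; th=np.arctan2(np.hypot(q[0],q[1]),q[2]); a=np.arctan2(q[1],q[0]); u,v=int(K[0,2]+K[0,0]*th*np.cos(a)),int(K[1,2]+K[1,1]*th*np.sin(a)); print(u,v)
x0,y0=u-75,v-75; cr=im[y0:y0+150,x0:x0+150,::-1]; print(x0,y0); cv2.imwrite("pics/w2c.png",cv2.resize(cr,(600,600),interpolation=cv2.INTER_CUBIC))
```

```text
[0.48696667 0.26486041 0.19497417] [-3.14012147e+00 -9.88763429e-04  2.56981246e+00] [ 4.32052053e-01  3.19094184e-01  1.52074383e+00  4.55391753e-05
  1.30352667e+00 -5.66976876e-01]
323 245
248 170
```

View pics/w2c.png

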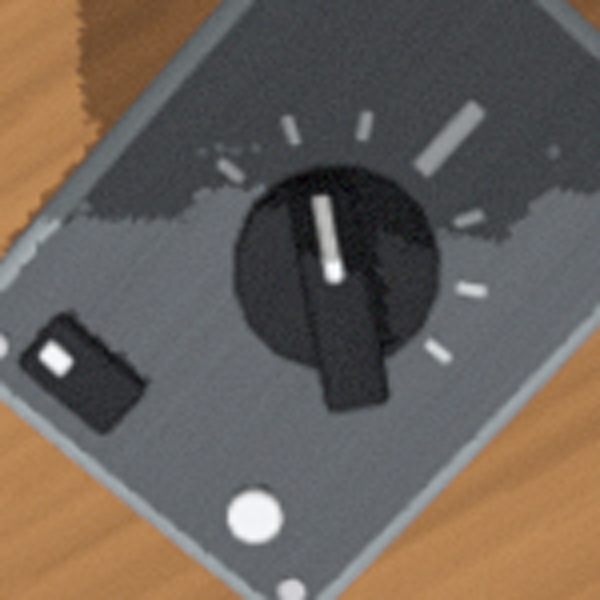

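The crop shows the knob pointer line from (321,196) to (334,272) and the long mark centred at (450,139). The skirt centre is at about (337,267).

Run:
```python
from h import *
d=np.load("w2.npz"); c=(d["K"],d["R"],d["t"])
P=lambda x,y,z: onz("wrist",(248+x/4,170+y/4),z,c)
ang=lambda v: np.degrees(np.arctan2(v[1],v[0]))
a,b,e=P(321,196,.099),P(334,272,.099),P(359,406,.099)
print("line ends",a,b,e,"ang",ang(a-b),ang(a-e))
sk=P(337,267,.071); print("skirt c",sk)
m=P(450,139,.062); m1,m2=P(424,168,.062),P(476,108,.062)
print("mark",m,ang(m2-m1)); 
# marks circle: short ones opposite pairs
q=np.array([P(x,y,.061)[:2] for x,y in((231,169),(291,130),(365,125),(469,218),(472,290),(438,351))])
A=np.c_[2*q,np.ones(6)]; s=np.linalg.lstsq(A,(q**2).sum(1),rcond=None)[0]; print("circ",s[:2],np.sqrt(s[2]+s[0]**2+s[1]**2),"first/last mid",(q[0]+q[-1])/2)
ctr=s[:2]; print("mark ang from ctr",ang(m[:2]-ctr),np.linalg.norm(m[:2]-ctr))
e=[P(x,y,.06) for x,y in((600,327),(345,600),(0,283),(230,0))]; print("edge angs",ang(e[0]-e[1]),ang(e[3]-e[2]))
```

```text
line ends [0.47142584 0.28043527 0.099     ] [0.48503723 0.27473843 0.099     ] [0.5101192  0.26470986 0.099     ] ang 157.28901320802538 157.882637552937
skirt c [0.49022098 0.27297603 0.071     ]
mark [0.48140558 0.3069843  0.062     ] 107.47166979029417
circ [0.49113714 0.27247981] 0.030041057175020987 first/last mid [0.49109418 0.27251164]
mark ang from ctr 105.75044236589376 0.035850561764338186
edge angs 107.08521818337243 107.54681078149454
```

Call:
{"method": "jog_arm", "body": {
  "motion": [
    [0.001,0.0086,0.03,0,0,0,0],
    [0,0,0.03,0,0,-0.09,0],
    [0,0,0.03,0,0,-0.09,0],
    [0,0,0.017,0,0,0,0],
    [0,0,0,0,0,0,0]
  ],
  "squeeze": 25
}}

```text
time_s: 8.75
ee_pos: [0.4907, 0.2726, 0.0876]
eef_rot: [-3.14, -0.002, 2.749]
force: [-0.0, 0.4, 0.5]
grip_width: 0.0572
grip_force: 0.0
```

Run:
```python
from h import *
o=ctrl.get_obs(); print(o["ee_pos"],o["eef_rot"],o["grip_width"])
im,c=shot("wrist","w3.png")
```

```text
[0.49070183 0.27257754 0.08757838] [-3.13994303e+00 -1.52115981e-03  2.74873543e+00] 0.05715550337635292
```

View pics/w3.png

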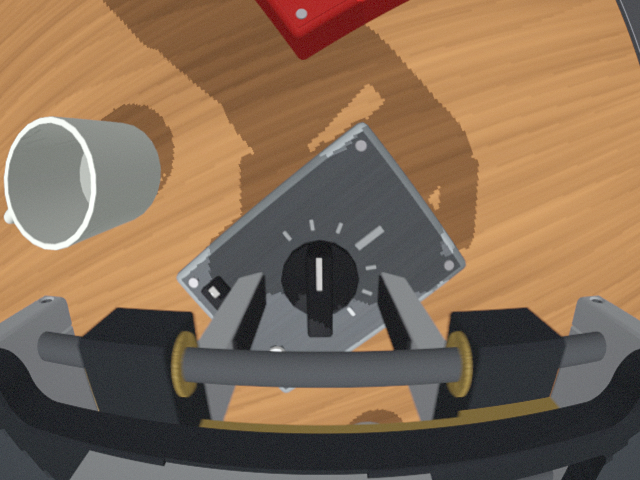

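The bar (u≈319) is aligned and centred between the fingers. Lowering 10 mm and closing.

Call:
{"method": "jog_arm", "body": {
  "motion": [
    [0,0,0.01,0,0,0,0],
    [0,0,0,0,0,0,-1],
    [0,0,0,0,0,0,-1],
    [0,0,0,0,0,0,-1],
    [0,0,0,0,0,0,-1]
  ],
  "squeeze": 25
}}

```text
time_s: 9.3
ee_pos: [0.4913, 0.2728, 0.0789]
eef_rot: [3.141, 0.0, 2.753]
force: [-0.6, 0.1, -0.8]
grip_width: 0.0184
grip_force: 0.0
```

Call:
{"method": "jog_arm", "body": {
  "motion": [
    [0,0,0,0,0,0,-1],
    [0,0,0,0,0,0,-1],
    [0,0,0,0,0,0,-1],
    [0,0,0,0,0,0,-1]
  ]
}}

```text
time_s: 9.7
ee_pos: [0.4908, 0.2717, 0.0788]
eef_rot: [-3.139, -0.0, 2.753]
force: [-4.4, -9.1, 7.6]
grip_width: 0.0131
grip_force: 25.0
```

Call:
{"method": "jog_arm", "body": {
  "motion": [
    [0,0,0,0,0,0.1,-1],
    [0,0,0,0,0,0.1,-1],
    [0,0,0,0,0,0.1,-1],
    [0,0,0,0,0,0.1,-1],
    [0,0,0,0,0,0.1,-1]
  ]
}}

```text
time_s: 10.2
ee_pos: [0.4908, 0.2717, 0.0788]
eef_rot: [-3.139, 0.001, 2.249]
force: [-4.3, -8.4, 6.7]
grip_width: 0.0128
grip_force: 25.0
```

Call:
{"method": "jog_arm", "body": {
  "motion": [
    [0,0,0,0,0,0.1,-1],
    [0,0,0,0,0,0.1,-1],
    [0,0,0,0,0,0.1,-1],
    [0,0,0,0,0,0.09,-1],
    [0,0,0,0,0,0,-1]
  ]
}}

```text
time_s: 10.7
ee_pos: [0.4909, 0.2717, 0.0788]
eef_rot: [-3.14, 0.002, 1.859]
force: [-3.8, -8.3, 6.2]
grip_width: 0.0126
grip_force: 25.0
```

Run:
```python
from h import *
im,c=shot("wrist","w4.png"); o=ctrl.get_obs(); print(o["ee_pos"],o["eef_rot"],o["force"],o["moment"])
np.savez("w4.npz",K=c[0],R=c[1],t=c[2])
cv2.imwrite("pics/w4c.png",cv2.resize(im[200:350,240:400,::-1],(640,600),interpolation=cv2.INTER_CUBIC))
```

```text
[0.49086696 0.27171295 0.07876255] [-3.14006978e+00  1.55985778e-03  1.86168116e+00] [-3.97389497 -9.01755819  6.98464202] [-1.73166999  0.6505266  -0.01770845]
```

View pics/w4c.png

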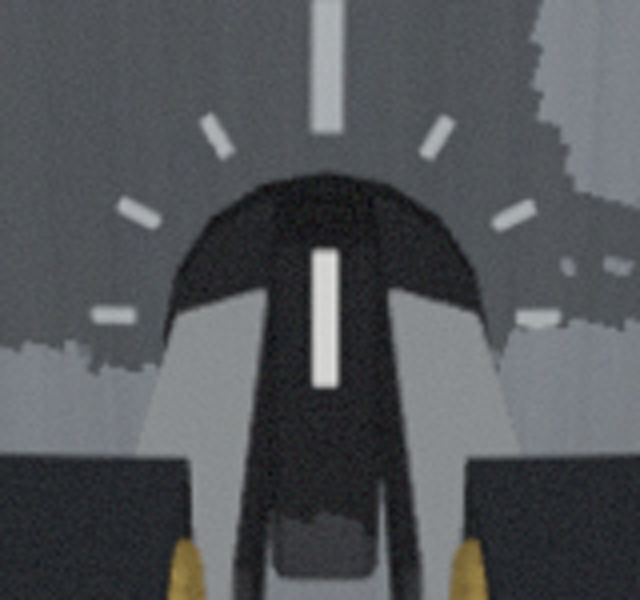

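The pointer line (u≈325) is in line with the long mark (u≈327). Pulling up.

Call:
{"method": "jog_arm", "body": {
  "motion": [
    [0,0,0,0,0,0,-1],
    [0,0,-0.004,0,0,0,-1],
    [0,0,-0.004,0,0,0,-1],
    [0,0,-0.004,0,0,0,-1],
    [0,0,0,0,0,0,-1]
  ],
  "squeeze": 40
}}

```text
time_s: 11.25
ee_pos: [0.4909, 0.2717, 0.0904]
eef_rot: [-3.14, 0.002, 1.862]
force: [-3.0, -7.8, 2.2]
grip_width: 0.0129
grip_force: 40.0
```

Call:
{"method": "jog_arm", "body": {
  "motion": [
    [0,0,-0.002,0,0,0,-1],
    [0,0,0,0,0,0,-1]
  ]
}}

```text
time_s: 11.45
ee_pos: [0.4907, 0.2716, 0.0911]
eef_rot: [-3.139, 0.002, 1.862]
force: [2.3, -4.4, -11.7]
grip_width: 0.0131
grip_force: 40.0
```

Call:
{"method": "jog_arm", "body": {
  "motion": [
    [0,0,0,0,0,0,0],
    [0,0,0,0,0,0,0],
    [0,0,0,0,0,0,0],
    [0,0,0,0,0,0,0],
    [0,0,-0.02,0,0,0,0]
  ]
}}

```text
time_s: 11.95
ee_pos: [0.4901, 0.2724, 0.1108]
eef_rot: [-3.138, 0.001, 1.863]
force: [-0.1, 0.9, 0.7]
grip_width: 0.0465
grip_force: 0.0
```

Call:
{"method": "jog_arm", "body": {
  "motion": [
    [0,0,-0.05,0,0,0,1],
    [0,0,-0.05,0,0,0,1],
    [0,0,-0.05,0,0,0,1],
    [0,0,0,0,0,0,1],
    [0,0,0,0,0,0,1]
  ]
}}

```text
time_s: 12.45
ee_pos: [0.4912, 0.2729, 0.2632]
eef_rot: [3.14, -0.0, 1.863]
force: [0.6, -0.2, -1.2]
grip_width: 0.0834
grip_force: 0.0
```

Run:
```python
from h import *
im,c=shot("wrist","w5.png"); o=ctrl.get_obs(); print(o["ee_pos"],o["eef_rot"])
K,Rm,t=c
def pr(P):
    q=Rm@np.array(P)+t; th=np.arctan2(np.hypot(q[0],q[1]),q[2]); a=np.arctan2(q[1],q[0]); return int(K[0,2]+K[0,0]*th*np.cos(a)),int(K[1,2]+K[1,1]*th*np.sin(a))
u,v=pr([.491,.2725,.1]); print(u,v,pr([.5336,-.0184,.178]))
cv2.imwrite("pics/w5c.png",cv2.resize(im[v-50:v+50,u-50:u+50,::-1],(400,400),interpolation=cv2.INTER_CUBIC))
```

```text
[0.49085713 0.27269146 0.26172072] [-3.14087779e+00  5.33164843e-05  1.86288237e+00]
320 228 (282, 501)
```

View pics/w5c.png

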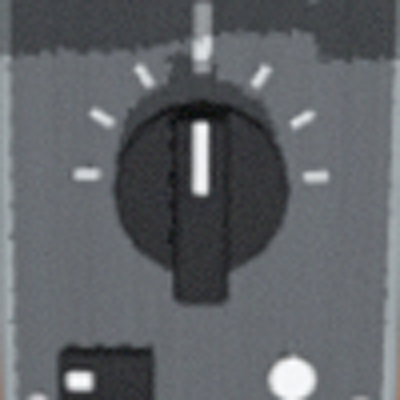

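The pointer sits on the long mark with the knob raised. On to the cap.

Call:
{"method": "jog_arm", "body": {
  "motion": [
    [-0.0485,-0.007,0,0,0,0,1],
    [-0.0485,-0.007,0,0,0,0,1],
    [-0.0485,-0.007,0,0,0,0,1],
    [-0.0485,-0.007,0,0,0,0,1],
    [-0.0485,-0.007,0,0,0,0,1]
  ]
}}

```text
time_s: 13.0
ee_pos: [0.5269, 0.0286, 0.2608]
eef_rot: [-3.139, -0.001, 1.863]
force: [0.5, 0.8, -0.7]
grip_width: 0.0941
grip_force: 0.0
```

Call:
{"method": "jog_arm", "body": {
  "motion": [
    [-0.0485,-0.007,0,0,0,0,1],
    [0,0,0,0,0,0.145,1],
    [0,0,0,0,0,0.145,1],
    [0,0,0,0,0,0.145,1],
    [0,0,0,0,0,0.145,1]
  ]
}}

```text
time_s: 13.5
ee_pos: [0.5342, -0.0181, 0.2606]
eef_rot: [-3.139, 0.001, 1.277]
force: [0.4, 0.0, 0.8]
grip_width: 0.0939
grip_force: 0.0
```

Call:
{"method": "jog_arm", "body": {
  "motion": [
    [0,0,0,0,0,0.145,1],
    [0,0,0,0,0,0.145,1],
    [0,0,0,0,0,0.145,1],
    [0,0,0,0,0,0,1],
    [0,0,0,0,0,0,1]
  ]
}}

```text
time_s: 14.0
ee_pos: [0.5344, -0.018, 0.2614]
eef_rot: [-3.14, 0.001, 0.852]
force: [-0.1, -0.2, -0.0]
grip_width: 0.0938
grip_force: 0.0
```

Run:
```python
from h import *
im,c=shot("wrist","w6.png"); o=ctrl.get_obs(); print(o["ee_pos"],o["eef_rot"],o["qpos"])
h=cv2.cvtColor(im,cv2.COLOR_RGB2HSV); m=((h[...,1]<40)&(h[...,2]>190)).astype(np.uint8)
n,l,s,ce=cv2.connectedComponentsWithStats(m)
for i in range(1,n):
    if s[i,4]>300:
        (u,v),r=cv2.minEnclosingCircle(np.argwhere(l==i)[:,::-1].astype(np.float32)); print(s[i],ce[i],(u,v),r,onz("wrist",(u,v),.178,c),onz("wrist",ce[i],.178,c))
```

```text
[ 0.53445907 -0.01800847  0.26163414] [-3.14045857e+00  8.39131269e-04  8.51936140e-01] [-1.02162644e-01  2.28938494e-01  1.47984068e+00 -2.89332552e-05
  1.43422396e+00  6.16701978e-01]
[ 80 176  55  60 545] [111.66055046 196.7559633 ] (104.57041931152344, 207.2042236328125) 31.859840393066406 [0.42522706 0.12360278 0.178     ] [0.43661186 0.12445461 0.178     ]
[299 215  37  36 884] [320.32013575 230.55542986] (318.8092041015625, 232.7005615234375) 21.16341781616211 [ 0.54062983 -0.00666352  0.178     ] [ 0.54249507 -0.00619193  0.178     ]
[296 265  45  16 442] [318.38235294 272.74434389] (318.0, 271.5) 22.27676773071289 [ 0.52072965 -0.02838629  0.178     ] [ 0.52029935 -0.02930475  0.178     ]
```

View pics/w6.png

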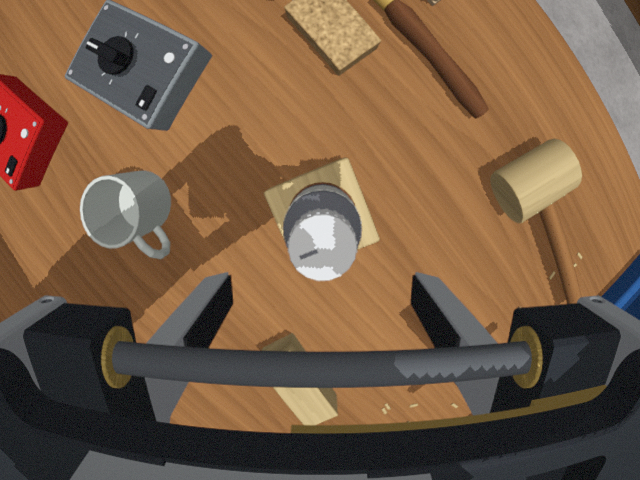

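The cap's top disc spans u 286–358 and reaches down to v≈280, so its centre is at about (322,246).

Run:
```python
from h import *
c=cam("wrist")
for p in((322,246),(286,246),(358,246),(322,281)): print(onz("wrist",p,.178,c))
a=onz("wrist",(322,281),.178,c); o,d=ray("wrist",(322,246),c); f=d[:2]/np.linalg.norm(d[:2]); print(f,"centre from near edge",a[:2]+.026*f)
```

```text
[ 0.535902   -0.01570306  0.178     ]
[0.51609014 0.00164011 0.178     ]
[ 0.55570437 -0.03305623  0.178     ]
[ 0.51807166 -0.03606177  0.178     ]
[-0.65918873 -0.75197754] centre from near edge [ 0.50093276 -0.05561319]
```

Call:
{"method": "jog_arm", "body": {
  "motion": [
    [0.003,-0.0005,0.03,0,0,0,1],
    [0,0,0.03,0,0,0,1],
    [0,0,0.03,0,0,0,1],
    [0,0,0.025,0,0,0,1],
    [0,0,0,0,0,0,1]
  ],
  "squeeze": 50
}}

```text
time_s: 14.55
ee_pos: [0.5346, -0.0153, 0.1442]
eef_rot: [-3.137, 0.003, 0.851]
force: [-0.4, -0.7, 0.7]
grip_width: 0.094
grip_force: 0.0
```

Call:
{"method": "jog_arm", "body": {
  "motion": [
    [0,0,0,0,0,0,-1],
    [0,0,0,0,0,0,-1],
    [0,0,0,0,0,0,-1],
    [0,0,0,0,0,0,-1],
    [0,0,0,0,0,0,-1]
  ]
}}

```text
time_s: 15.05
ee_pos: [0.5364, -0.0155, 0.1479]
eef_rot: [3.141, -0.0, 0.848]
force: [0.4, -0.1, -0.4]
grip_width: 0.0576
grip_force: 0.0
```

Call:
{"method": "jog_arm", "body": {
  "motion": [
    [0,0,0,0,0,0,-1],
    [0,0,0,0,0,0,-1],
    [0,0,0,0,0,0,-1]
  ]
}}

```text
time_s: 15.35
ee_pos: [0.5367, -0.0158, 0.1478]
eef_rot: [3.14, -0.0, 0.848]
force: [3.6, -3.9, 1.5]
grip_width: 0.0503
grip_force: 50.0
```

Gripped at 50 mm. Now pressing down 8 mm.

Call:
{"method": "jog_arm", "body": {
  "motion": [
    [0,0,0.002,0,0,0,-1],
    [0,0,0.002,0,0,0,-1],
    [0,0,0.002,0,0,0,-1],
    [0,0,0.002,0,0,0,-1],
    [0,0,0,0,0,0,-1]
  ]
}}

```text
time_s: 15.85
ee_pos: [0.5369, -0.0157, 0.1415]
eef_rot: [3.139, -0.001, 0.848]
force: [-5.1, -3.2, 22.8]
grip_width: 0.0504
grip_force: 50.0
```

Call:
{"method": "jog_arm", "body": {
  "motion": [
    [0,0,0,0,0,-0.1,-1],
    [0,0,0,0,0,-0.1,-1],
    [0,0,0,0,0,-0.1,-1],
    [0,0,0,0,0,-0.1,-1],
    [0,0,0,0,0,-0.1,-1]
  ]
}}

```text
time_s: 16.35
ee_pos: [0.5357, -0.0152, 0.1414]
eef_rot: [-3.141, -0.0, 1.352]
force: [-15.7, -0.1, 28.0]
grip_width: 0.0506
grip_force: 50.0
```

Call:
{"method": "jog_arm", "body": {
  "motion": [
    [0,0,0,0,0,-0.1,-1],
    [0,0,0,0,0,-0.1,-1],
    [0,0,0,0,0,-0.1,-1],
    [0,0,0,0,0,-0.1,-1],
    [0,0,0,0,0,-0.1,-1]
  ]
}}

```text
time_s: 16.85
ee_pos: [0.5345, -0.0153, 0.1414]
eef_rot: [-3.138, -0.001, 1.852]
force: [-26.8, -0.1, 33.7]
grip_width: 0.0502
grip_force: 50.0
```

Run:
```python
from h import *
o=ctrl.get_obs(); print(o["ee_pos"],o["eef_rot"],o["force"],o["moment"],o["qpos"])
```

```text
[ 0.53447814 -0.01526424  0.14136552] [-3.13791121e+00 -1.21156525e-03  1.85203484e+00] [-26.83558845  -0.11492902  33.72139234] [-0.32024477  5.05329708 -0.17756663] [-9.69366690e-02  3.30060283e-01  1.63712635e+00 -2.52536497e-04
  1.17827469e+00 -3.78080361e-01]
```

Call:
{"method": "jog_arm", "body": {
  "motion": [
    [0.0008,-0.0028,-0.001,0,0,0,-1],
    [0,0,0,0,0,-0.1,-1],
    [0,0,0,0,0,-0.1,-1],
    [0,0,0,0,0,-0.1,-1],
    [0,0,0,0,0,0,-1]
  ]
}}

```text
time_s: 17.35
ee_pos: [0.5334, -0.0155, 0.1416]
eef_rot: [3.141, 0.001, 2.152]
force: [-4.0, -2.2, 14.5]
grip_width: 0.0503
grip_force: 50.0
```

Run:
```python
from h import *
o=ctrl.get_obs(); print(o["ee_pos"],o["eef_rot"],o["force"],o["moment"])
```

```text
[ 0.53340572 -0.01554046  0.14162288] [3.14121958e+00 6.78882189e-04 2.15155146e+00] [-3.99611111 -2.22971091 14.52094996] [-0.50351346  0.83596877  0.04860817]
```

Turned 1.30 rad so far. Going on to the stop.

Call:
{"method": "jog_arm", "body": {
  "motion": [
    [0,0,0,0,0,-0.04,-1],
    [0,0,0,0,0,-0.04,-1],
    [0,0,0,0,0,-0.04,-1],
    [0,0,0,0,0,0,-1]
  ]
}}

```text
time_s: 17.75
ee_pos: [0.5332, -0.0157, 0.1416]
eef_rot: [-3.141, 0.0, 2.269]
force: [-6.6, -3.0, 16.4]
grip_width: 0.0502
grip_force: 50.0
```

Run:
```python
from h import *
o=ctrl.get_obs(); print(o["ee_pos"],o["eef_rot"],o["force"],o["moment"])
```

```text
[ 0.53316155 -0.01572991  0.14161039] [-3.14135986e+00  3.80954761e-04  2.26858562e+00] [-6.57973095 -2.9558063  16.36495179] [-0.85098387  1.12877121 -0.47527679]
```

Call:
{"method": "jog_arm", "body": {
  "motion": [
    [0,0,0,0,0,-0.04,-1],
    [0,0,0,0,0,0,-1]
  ]
}}

```text
time_s: 17.95
ee_pos: [0.5331, -0.0158, 0.1416]
eef_rot: [-3.141, 0.0, 2.307]
force: [-7.0, -4.4, 17.4]
grip_width: 0.0503
grip_force: 50.0
```

Run:
```python
from h import *
o=ctrl.get_obs(); print(o["ee_pos"],o["eef_rot"],o["force"],o["moment"])
```

```text
[ 0.53310126 -0.01579077  0.1416212 ] [-3.14135814e+00  1.47035029e-04  2.30744094e+00] [-7.02827895 -4.36266273 17.35405357] [-0.84221023  1.39741727 -1.20359919]
```

The reaction moment has risen to 1.2 N m, so the cap is at its stop. Releasing and lifting clear.

Call:
{"method": "jog_arm", "body": {
  "motion": [
    [0,0,-0.002,0,0,0,-1],
    [0,0,0,0,0,0,1],
    [0,0,0,0,0,0,1],
    [0,0,0,0,0,0,1],
    [0,0,0,0,0,0,1]
  ]
}}

```text
time_s: 18.45
ee_pos: [0.5332, -0.0153, 0.1421]
eef_rot: [-3.141, -0.001, 2.308]
force: [-0.5, 0.0, 0.0]
grip_width: 0.0787
grip_force: 0.0
```

Call:
{"method": "jog_arm", "body": {
  "motion": [
    [0,0,0,0,0,0,1],
    [0,0,-0.05,0,0,0,1],
    [0,0,-0.05,0,0,0,1],
    [0,0,-0.05,0,0,0,1],
    [0,0,0,0,0,0,1]
  ]
}}

```text
time_s: 18.95
ee_pos: [0.5349, -0.0155, 0.2992]
eef_rot: [3.135, 0.008, 2.308]
force: [0.3, -0.5, -0.6]
grip_width: 0.0941
grip_force: 0.0
```

Run:
```python
from h import *
im,c=shot("scene","s9.png")
```

```text
(no output)
```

View pics/s9.png

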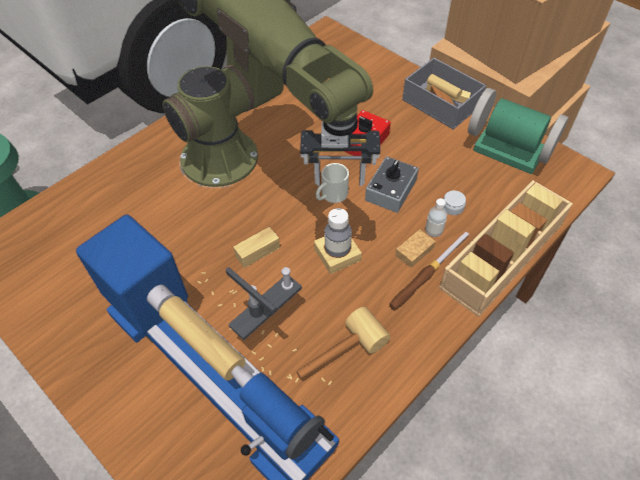

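The carriage is fully back with its post at (287,272), the knob at (393,170) is raised, and the cap at (338,216) is turned. Everything else is where it was, and the gripper is clear.

```bash
python3 -c "
from station import ctrl
print(ctrl.hand_in())"
```

```text
the job is handed in; nothing more can be done
None
```

I did all three steps in order and handed the job in at about 19 s: tool rest back at its stop, speed knob on the long mark and pulled up, oil cap turned to its stop, and nothing else visibly moved; the hand-in call gave no verdict.

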